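# Put the shaker back in the condiment stand

### The arm

A 7-joint arm with a two-finger parallel gripper is mounted at the origin on a cart in front of the work surface, level with it; the furniture and walls round the work are solid. World frame = base frame: x ahead of the robot, y to its left, z up, the work surface at z = 0. Lengths are in m, angles in degrees, forces in N, time in s.
With the tool pointing down it reaches from about 0.4 to 0.85 m from the base axis. Payload 4.5 kg.
Tool frame: the origin (TCP) lies where the fingers leave the gripper's body, on its centre line; the fingertips stand 73 mm ahead of it and the grasp point (between the pads) lies 54 mm ahead of it; z points along the fingers, y is the line along which they close (so a half turn about z gives the same grasp; the last joint's range is limited). The gripper opens to 85 mm and grips with 20 to 120 N. Pads are 22 mm wide; open, the fingers measure 114 mm over their backs; the gripper's body (76 mm by 85 mm) begins 54 mm behind the grasp point. The pads swing forward as they close: fully open they stand 13 mm farther back than shut.
Start: joints at [-67.105, 39.483, -11.15, 89.685, 9.013, 51.709, -12.324], TCP at [0.224, 0.584, 0.304] pointing down, gripper open.
Joint ranges: [-172.22, 172.22], [-26.19, 119.32], [-84.43, 86.54], [7.71, 146.69], [-57.33, 237.33], [2.42, 119.75], [-152.13, 152.13]. Speed limits (degrees/s): [147.25, 147.25, 180, 180, 180, 180, 180].

### API

Orientations are given as [roll, pitch, yaw] about the fixed x, y, z axes, in that order (R = Rz(yaw) Ry(pitch) Rx(roll)).
In Python, from plant import * gives the robot as it stands. The module is installed in compiled form; this text tells all that it offers.
- The arm moves only by the tool play_rows, never from a script. Its argument "targets" is a list of rows, each a list of 7 numbers: the shift along the tool's x, y, z in m, then the turn, a rotation vector about the tool's x, y, z in degrees, then the opening in per cent of the stroke, from 0 (shut) to 100 (fully open). A call has 1 to 10 rows; each row is the pose to reach, as a shift and turn from the pose commanded when the call began, along the tool's axes at that moment; what a row does not reach only later rows make up. A row lasts 1/12 s, in which the tool goes at most 41.7 mm and 7.16 degrees, less where a joint would pass 70% of its speed; a pose out of reach is approached as far as the arm can. A call with a gripper value outside its range is refused whole. The fingers move at their own pace and stop on an object; the grip force is fixed at half the most. Time passes only in rows, so rows that repeat a pose let the fingers close. It gives the time, the measured TCP pose, the force, the opening and the grip force at its end, in the units of the state.
- sense(): the state, without advancing time (a new reading comes with each control period).
- camera(name): name is "scene" or "top" or "wrist"; returns a dict with "pixels" (384x512x3 uint8, red, green, blue), "range_z" (384x512 float32, m along the optical axis (not along the pixel's ray), 0 where there is no reading), "fx", "fy", "cx", "cy" (pixels), "T" (4x4, takes a point from camera to world coordinates). Camera axes: x right, y down, z forward; pixel columns grow to the right and rows downward; lengths in m; the calibration is good to about 2 mm. A picture is of the moment at which its call begins.
- close_job(): hands the job in; it is judged then, once.
The state is a dict: "clock": time; "q": joint angles; "dq": joint speeds; "joint_efforts": joint torques, N m; "eef_pos": TCP position; "ee_rot": TCP orientation; "contact_force": force on the tool from outside, world axes, zero at the start; "torque": the same for the moment, N m; "grip_width": finger opening in m; "grip_force": force on a finger pad.
Only numpy, scipy, OpenCV 4.12 (cv2) and the standard library are available. Lean on these libraries where they do the work, as an engineer would, in place of code of your own. Each camera call takes 0.05 s, during which the arm holds its last target. There are 200 camera calls.

### The job

One shaker of the pair is standing loose on the worktop; its twin is in an end well of the wooden condiment stand. Put the loose shaker upright into the empty narrow well at the other end of the stand (not the wide middle well), lowered in rather than dropped, standing on the bottom of the well, and leave its twin standing in its own well.

Things in the scene. Friction and masses are not known exactly. Their poses are not given: they have to be found in the camera images.
- shaker_mid (a point): round clear-glass shaker, grey contents, domed silver top; 44 mm across, 90 mm high (34 mm or less across in the top 16 mm), 0.1 kg. Upright (may lean 3 degrees) on the worktop in a row with two red-capped spice jars (45 x 106 mm), any order, 80 mm or more between centres; the row runs from near left to far right at about 45 degrees. Point: its centre, 45 mm above its foot; z up its axis
- free_well (a point): centre of the mouth of the empty narrow round well at one end of the stand: a blind hole, 58 mm in diameter, 30 mm deep, with a 3 mm chamfer; its mouth is level with the stand's top, 42 mm above the worktop, its floor 12 mm above the worktop. A seated shaker's centre is thus 15 mm above this point
- stand: the condiment stand, fixed to the worktop: a wooden block about 104 mm (its x) by 266 mm (its y) by 42 mm high with three round blind wells in a row along its y, 78 mm apart: at y = -78 mm the empty narrow well, in the middle a wide empty one (74 mm, for a pepper mill), at y = +78 mm a narrow one holding the twin shaker. Origin: centre of its underside, on the worktop. The stand may be turned any way round
- twin_mid (a point): the twin, a shaker of the same shape and size as the loose one, already standing in the narrow well at the other end of the stand. Point: its centre, half-way up; z along its axis, upward
Mind the look-alikes: they are no part of the job. Leave any green or yellow look-alike of the part that bears shaker_mid alone.

How it is judged:
By the outcome, as a careful person would: the job done as asked, in the order asked, and still so for the second after the job is handed in, with the robot touching nothing.
It also fails if it takes over 35 s, if anything falls off the work surface, if the arm or the gripper's body presses on something with over 40 N, if the wrist force passes 120 N, or if a joint passes its speed limit or range.

## Working session

There is one attempt and no reset: what is moved stays moved. The work goes in short steps, Python scripts to look and compute and a tool call to move; the robot and the scene stay as the last step left them, time stands still between calls to the robot, and variables do not carry over. Pictures are saved under pics/ and viewed, at most 10 in all, crops included, and the job is handed in when it is done.

Besides the shell and the picture viewer there is one more tool, called as name(argument=value, ...), one argument or row to a line, values as JSON. play_rows: Moves the arm, as the interface text tells. Its arguments: {"type":"object","properties":{"targets":{"type":"array","items":{"type":"array","items":{"type":"number"}}}},"required":["targets"]}

```bash
mkdir -p pics
cat > h.py <<'E'
from plant import *
import numpy as np, cv2
from scipy.spatial.transform import Rotation as R
def save(c,n,crop=None,s=1):
    im=c["pixels"][:,:,::-1]
    if crop: im=im[crop[1]:crop[3],crop[0]:crop[2]]
    cv2.imwrite("pics/"+n,cv2.resize(im,None,fx=s,fy=s,interpolation=cv2.INTER_CUBIC))
def pt(c,u,v,d=None):
    d=c["range_z"][int(v),int(u)] if d is None else d
    return (c["T"]@[(u-c["cx"])/c["fx"]*d,(v-c["cy"])/c["fy"]*d,d,1])[:3]
def ray(c,u,v):
    o=c["T"][:3,3]; r=c["T"][:3,:3]@[(u-c["cx"])/c["fx"],(v-c["cy"])/c["fy"],1]
    return o,r/np.linalg.norm(r)
def atz(c,u,v,z):
    o,r=ray(c,u,v); return o+r*(z-o[2])/r[2]
def tri(o1,r1,o2,r2):
    A=np.c_[r1,-r2]; t=np.linalg.lstsq(A,o2-o1,rcond=None)[0]
    a=o1+r1*t[0]; b=o2+r2*t[1]; return (a+b)/2,np.linalg.norm(a-b)
E
python3 - <<'E'
from h import *
import pickle
s=sense(); print(s["clock"],s["eef_pos"],s["ee_rot"])
d={}
for n in("scene","top"):
    c=camera(n); d[n]=c; save(c,n+".png",s=1.5); print(n,c["T"].round(3).tolist(),c["fx"])
pickle.dump(d,open("d.pkl","wb"))
E
```

```text
0.0 [0.22342757 0.58314283 0.30306455] [-1.79893159e+02  7.80556028e-03  1.59044669e+02]
scene [[0.52, -0.616, 0.593, 0.002], [-0.854, -0.369, 0.366, -0.487], [-0.007, -0.696, -0.718, 0.693], [0.0, 0.0, 0.0, 1.0]] 381.014965269283
top [[0.01, -0.993, 0.115, 0.425], [-1.0, -0.01, 0.002, -0.182], [-0.001, -0.115, -0.993, 0.968], [0.0, 0.0, 0.0, 1.0]] 474.286869866165
```

View pics/scene.png

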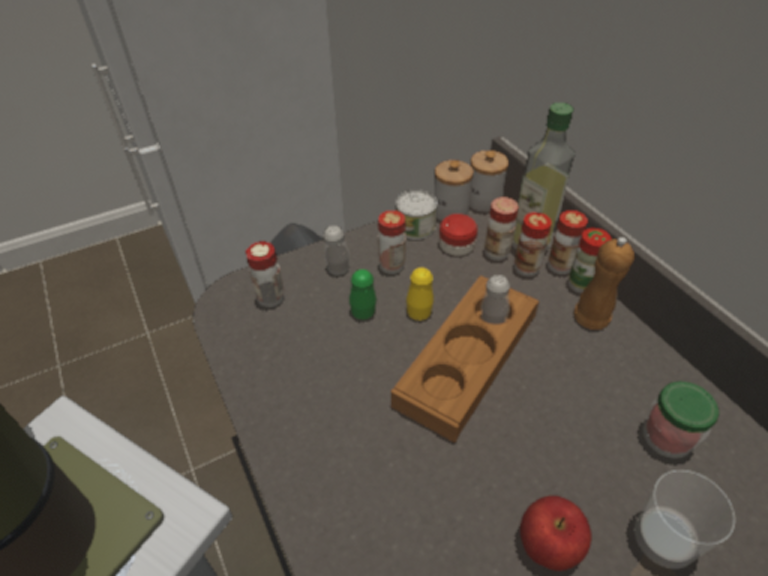

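View pics/top.png

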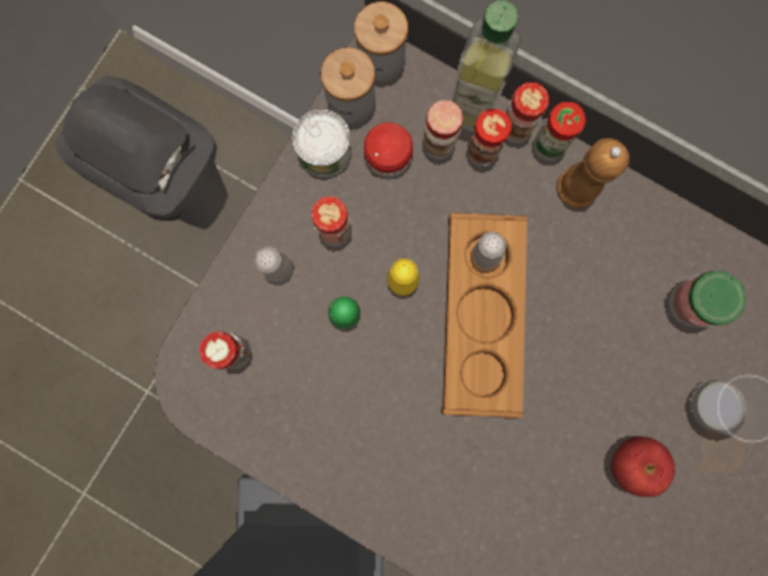

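The scene view shows the loose grey shaker with a silver dome at (337,250), between two red-capped jars at (265,275) and (392,242). In the top view it is at (268,260). The green (363,295) and yellow (420,293) shakers are look-alikes, and the twin at (497,300) stands in the stand. The free narrow well is the near one, at scene (444,381) and top (483,374). I'll confirm the shaker in a crop and measure.

Run:
```python
from h import *
import pickle
d=pickle.load(open("d.pkl","rb")); S,T=d["scene"],d["top"]
for n,a,b in [("shaker dome",(334,232),(268,259)),("twin dome",(498,284),(491,245)),("free well",(444,380),(483,374)),("mid well",(470,345),(484,315)),("green",(363,278),(344,312)),("yellow",(421,276),(404,272)),("jar near",(262,250),(219,350)),("jar far",(392,220),(330,214))]:
    a=np.array(a)/1.5;b=np.array(b)/1.5
    p,e=tri(*ray(S,*a),*ray(T,*b)); print(n,p.round(3),"gap",e.round(4),"depthS",pt(S,*a).round(3),"depthT",pt(T,*b).round(3))
for z in (.042,.0):print("well corners",[atz(T,u/1.5,v/1.5,z).round(3).tolist() for u,v in((452,215),(527,217),(523,416),(445,413))])
a=cv2.resize(S["pixels"][130:220,150:310],None,fx=3.5,fy=3.5)
b=cv2.resize(T["pixels"][120:260,120:300],None,fx=3,fy=3)
w=max(a.shape[1],b.shape[1]); 
x=[np.pad(i,((0,0),(0,w-i.shape[1]),(0,0))) for i in (a,b[:280])]
cv2.imwrite("pics/crop.png",np.vstack(x)[:,:,::-1])
```

```text
shaker dome [ 0.566 -0.034  0.082] gap 0.0007 depthS [ 0.56  -0.039  0.09 ] depthT [ 0.566 -0.034  0.086]
twin dome [ 0.586 -0.314  0.09 ] gap 0.0025 depthS [ 0.577 -0.318  0.1  ] depthT [ 0.583 -0.311  0.101]
free well [ 0.426 -0.311  0.04 ] gap 0.0038 depthS [ 0.446 -0.304  0.011] depthT [ 0.425 -0.313  0.01 ]
mid well [ 0.503 -0.313  0.035] gap 0.0042 depthS [ 0.522 -0.309  0.012] depthT [ 0.504 -0.315  0.011]
green [ 0.501 -0.131  0.082] gap 0.0032 depthS [ 0.495 -0.137  0.09 ] depthT [ 0.5   -0.13   0.086]
yellow [ 0.552 -0.205  0.08 ] gap 0.0007 depthS [ 0.544 -0.209  0.089] depthT [ 0.551 -0.205  0.084]
jar near [0.451 0.017 0.109] gap 0.0018 depthS [0.455 0.021 0.103] depthT [0.451 0.019 0.104]
jar far [ 0.62  -0.112  0.103] gap 0.0008 depthS [ 0.617 -0.115  0.106] depthT [ 0.619 -0.112  0.106]
well corners [[0.634, -0.269, 0.042], [0.632, -0.368, 0.042], [0.372, -0.36, 0.042], [0.375, -0.26, 0.042]]
well corners [[0.644, -0.273, 0.0], [0.642, -0.377, 0.0], [0.37, -0.368, 0.0], [0.373, -0.263, 0.0]]
```

View pics/crop.png

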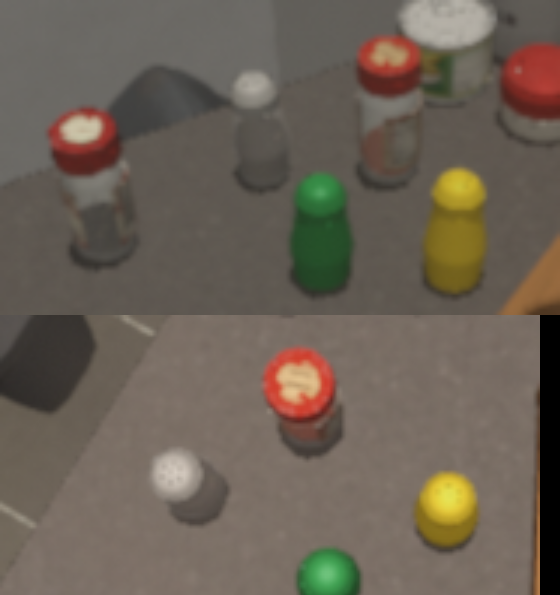

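The crop confirms it: the only clear-glass shaker with a silver dome is at (262,130) in the crop, in the row between the two red-capped jars. Dome height of about 0.085–0.09 fits, and the well mouth at z 0.040 fits too. Next I'll work out the move to above it.

```bash
cat >> h.py <<'E'
def rel(p,s=None):
    s=s or sense(); r=R.from_euler("xyz",s["ee_rot"],degrees=True)
    return r.inv().apply(np.array(p)-s["eef_pos"]).round(4)
E
python3 -c "
from h import *
print(rel([.566,-.034,.26]))"
```

```text
[-0.5407 -0.4538  0.0439]
```

play_rows(
  targets=[
    [-0.541, -0.454, 0.044, 0, 0, 0, 100],
    [-0.541, -0.454, 0.044, 0, 0, 0, 100],
    [-0.541, -0.454, 0.044, 0, 0, 0, 100],
    [-0.541, -0.454, 0.044, 0, 0, 0, 100],
    [-0.541, -0.454, 0.044, 0, 0, 0, 100],
    [-0.541, -0.454, 0.044, 0, 0, 0, 100],
    [-0.541, -0.454, 0.044, 0, 0, 0, 100],
    [-0.541, -0.454, 0.044, 0, 0, 0, 100],
    [-0.541, -0.454, 0.044, 0, 0, 0, 100],
    [-0.541, -0.454, 0.044, 0, 0, 0, 100],
  ],
)

```text
clock: 0.93
eef_pos: [0.4259, 0.2181, 0.2777]
ee_rot: [-180.0, -0.0, 159.1]
contact_force: [-0.1, 0.3, -0.0]
grip_width: 0.0856
grip_force: 0.0
```

```bash
python3 -c "
from h import *
s=sense();print(rel([.566,-.034,.26]),s['eef_pos'],s['ee_rot'],s['q'])"
```

```text
[-0.221  -0.1854  0.0177] [0.42588714 0.21813889 0.27773461] [-1.79984364e+02 -1.54628245e-02  1.59056600e+02] [-23.49309627  31.44873515 -14.09001473 115.91936509  13.07855538
  34.12301114  22.58862086]
```

play_rows(
  targets=[
    [-0.22, -0.185, 0.018, 0, 0, 0, 100],
    [-0.22, -0.185, 0.018, 0, 0, 0, 100],
    [-0.22, -0.185, 0.018, 0, 0, 0, 100],
    [-0.22, -0.185, 0.018, 0, 0, 0, 100],
    [-0.22, -0.185, 0.018, 0, 0, 0, 100],
    [-0.22, -0.185, 0.018, 0, 0, 0, 100],
    [-0.22, -0.185, 0.018, 0, 0, 0, 100],
    [-0.22, -0.185, 0.018, 0, 0, 0, 100],
    [-0.22, -0.185, 0.018, 0, 0, 0, 100],
    [-0.22, -0.185, 0.018, 0, 0, 0, 100],
  ],
)

```text
clock: 1.77
eef_pos: [0.5642, -0.0307, 0.2596]
ee_rot: [180.0, -0.1, 159.1]
contact_force: [-0.6, 0.2, 0.6]
grip_width: 0.0856
grip_force: 0.0
```

```bash
python3 -c "
from h import *
import pickle
s=sense();print(s['eef_pos'],s['ee_rot'])
c=camera('wrist');pickle.dump(c,open('w1.pkl','wb'));save(c,'w1.png',s=1.5);print(c['T'].round(3).tolist())
for p in([.566,-.034,.088],[.566,-.034,0]):
  q=np.linalg.inv(c['T'])@[*p,1];print(c['fx']*q[0]/q[2]+c['cx'],c['fy']*q[1]/q[2]+c['cy'])"
```

```text
[ 0.56417465 -0.03073536  0.25955409] [ 1.79969020e+02 -8.53373279e-02  1.59052770e+02]
[[0.358, 0.889, 0.285, 0.491], [0.934, -0.341, -0.109, -0.002], [0.0, 0.305, -0.952, 0.33], [0.0, 0.0, 0.0, 1.0]]
252.15197870026546 198.54542969488125
252.99193629754333 172.23902034239336
```

View pics/w1.png

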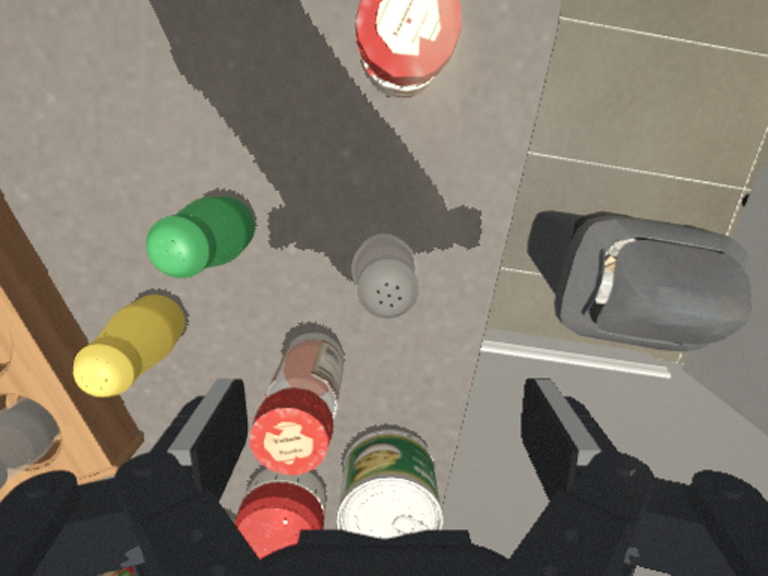

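The dome centre is at (388,288), the near edge of the foot at (384,236), and the sides of the body near the foot at x 355–415.

```bash
python3 -c "
from h import *
import pickle
c=pickle.load(open('w1.pkl','rb'));k=1/1.5
T=pickle.load(open('d.pkl','rb'))['top']
print('depth',pt(c,388*k,290*k)); print('tri',tri(*ray(c,388*k,288*k),*ray(T,268*k,259*k)))
print('dome',atz(c,388*k,288*k,.086))
e=atz(c,384*k,236*k,0);print('foot',e,e+.022*np.array([.934,-.357,0]))
print('dome L/R',atz(c,358*k,286*k,.08),atz(c,418*k,286*k,.08))
for u,v in((350,440),):print(u)
for n,u,v in(('jar',291,438),('green',178,245)):print(n,pt(c,u*k,v*k))
for p in([.565,-.034,.20],[.565,-.034,.19]):print(rel(p))"
```

```text
depth [ 0.56325545 -0.02736516  0.08968505]
tri (array([ 0.56960999, -0.02988655,  0.06330756]), np.float64(0.0009501754244557918))
dome [ 0.56331195 -0.0273498   0.086     ]
foot [ 0.55208595 -0.02522573  0.        ] [ 0.57263395 -0.03307973  0.        ]
dome L/R [ 0.55810939 -0.04295581  0.08      ] [ 0.56992553 -0.01215926  0.08      ]
350
jar [ 0.61831882 -0.10512621  0.10703573]
green [ 0.501893   -0.11980201  0.08917483]
[-0.0025 -0.0037  0.0598]
[-0.0025 -0.0037  0.0698]
```

Top and wrist views agree within about 7 mm, while the fingers leave 20 mm per side. I'll go down part way and check.

play_rows(
  targets=[
    [-0.002, -0.001, 0.04, 0, 0, 0, 100],
    [-0.002, -0.001, 0.08, 0, 0, 0, 100],
    [-0.002, -0.001, 0.08, 0, 0, 0, 100],
    [-0.002, -0.001, 0.08, 0, 0, 0, 100],
    [-0.002, -0.001, 0.08, 0, 0, 0, 100],
  ],
)

```text
clock: 2.23
eef_pos: [0.5668, -0.0316, 0.1816]
ee_rot: [179.9, 0.1, 159.2]
contact_force: [-0.3, -0.1, 0.7]
grip_width: 0.0853
grip_force: 0.0
```

```bash
python3 -c "
from h import *
import pickle
s=sense();print(s['eef_pos'],s['ee_rot'],s['contact_force'])
c=camera('wrist');pickle.dump(c,open('w2.pkl','wb'));save(c,'w2.png',s=1.5)"
```

```text
[ 0.56681098 -0.03157908  0.18162639] [1.79926315e+02 8.26586280e-02 1.59157784e+02] [-0.25992746 -0.14550195  0.65165119]
```

View pics/w2.png

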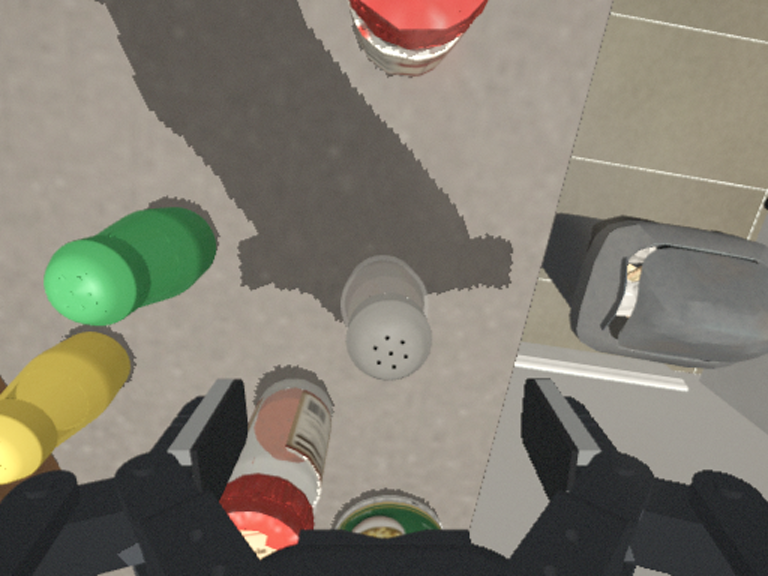

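The dome is at (389,340) and the near edge of the foot at (383,257), both centred between the fingers (centre column about 383).

```bash
python3 -c "
from h import *
import pickle
c=pickle.load(open('w2.pkl','rb'));k=1/1.5
w=pickle.load(open('w1.pkl','rb'))
print('tri',tri(*ray(c,389*k,340*k),*ray(w,388*k,288*k)))
print('dome',pt(c,389*k,340*k),atz(c,389*k,340*k,.087))
e=atz(c,383*k,257*k,0);print('foot',e+.022*np.array([.934,-.357,0]))
for p in([.566,-.030,.11],):print(rel(p))"
```

```text
tri (array([ 0.56514506, -0.02805652,  0.0797557 ]), np.float64(0.00013483224937760994))
dome [ 0.56142522 -0.02683884  0.08860308] [ 0.56209523 -0.02707102  0.087     ]
foot [ 0.5719317  -0.03324728  0.        ]
[0.0022 0.0011 0.0723]
```

play_rows(
  targets=[
    [0.002, 0.002, 0.03, 0, 0, 0, 100],
    [0.002, 0.002, 0.055, 0, 0, 0, 100],
    [0.002, 0.002, 0.073, 0, 0, 0, 100],
    [0.002, 0.002, 0.073, 0, 0, 0, 100],
    [0.002, 0.002, 0.073, 0, 0, 0, 0],
    [0.002, 0.002, 0.073, 0, 0, 0, 0],
    [0.002, 0.002, 0.073, 0, 0, 0, 0],
    [0.002, 0.002, 0.073, 0, 0, 0, 0],
    [0.002, 0.002, 0.073, 0, 0, 0, 0],
    [0.002, 0.002, 0.073, 0, 0, 0, 0],
  ],
)

```text
clock: 3.12
eef_pos: [0.5661, -0.0307, 0.1093]
ee_rot: [180.0, 0.2, 159.0]
contact_force: [-1.2, 0.4, 10.7]
grip_width: 0.0366
grip_force: 58.8
```

play_rows(
  targets=[
    [0, 0, -0.015, 0, 0, 0, 0],
    [0, 0, -0.04, 0, 0, 0, 0],
    [0, 0, -0.08, 0, 0, 0, 0],
    [0, 0, -0.12, 0, 0, 0, 0],
    [0, 0, -0.15, 0, 0, 0, 0],
    [0, 0, -0.15, 0, 0, 0, 0],
    [0, 0, -0.15, 0, 0, 0, 0],
  ],
)

```text
clock: 3.7
eef_pos: [0.5659, -0.0306, 0.2594]
ee_rot: [179.9, 0.3, 159.0]
contact_force: [0.1, -1.3, -1.7]
grip_width: 0.0367
grip_force: 59.9
```

```bash
python3 -c "
from h import *
import pickle
s=sense();print(s['eef_pos'],s['ee_rot'],s['contact_force'],s['grip_width'])
c=camera('wrist');pickle.dump(c,open('w3.pkl','wb'));save(c,'w3.png',s=1.5)
print(rel([.425,-.312,.25]))"
```

```text
[ 0.5659129  -0.03055481  0.25935501] [179.89830882   0.26395853 159.01136557] [ 0.07398806 -1.34970716 -1.71774131] 0.03667570799193331
[ 0.0298 -0.3127  0.0075]
```

View pics/w3.png

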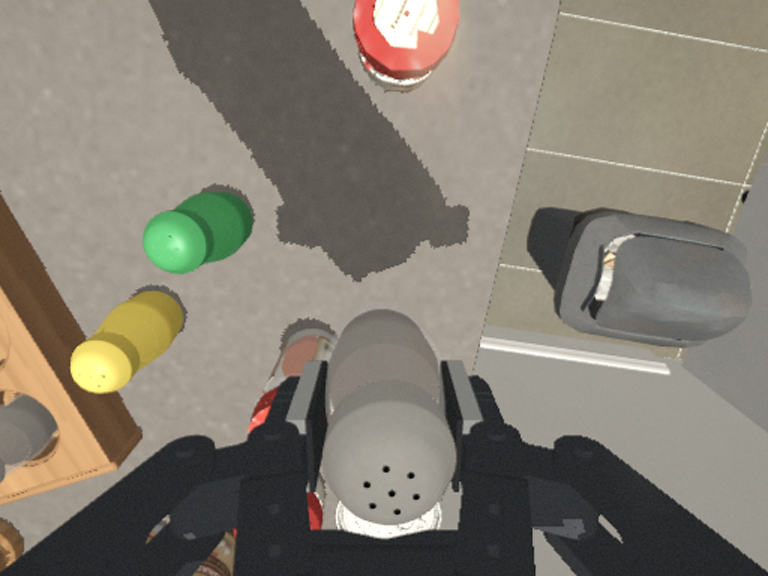

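```bash
python3 -c "
from h import *
import pickle
c=pickle.load(open('w3.pkl','rb'));k=1/1.5
s=sense();r=R.from_euler('xyz',s['ee_rot'],degrees=True);L=lambda p:r.inv().apply(p-s['eef_pos']).round(4)
for u,v in((390,480),(390,492),(390,460)):print('dome',L(pt(c,u*k,v*k)))
for v in range(305,350,8):print(v,L(pt(c,383*k,v*k)))
d=L(pt(c,390*k,485*k));foot=d[2]+.09
for z in(foot-.006,foot):
  w=s['eef_pos'][2]-z;e=atz(c,383*k,310*k,w);print('foot edge z',w,L(e),'centre x',L(e)[0]-.022)"
```

```text
dome [0.0032 0.0024 0.0181]
dome [-0.0004  0.0024  0.0184]
dome [0.008  0.0024 0.0189]
305 [0.018  0.0009 0.095 ]
313 [0.0189 0.0009 0.0842]
321 [0.0195 0.0009 0.0752]
329 [0.019  0.0009 0.0695]
337 [0.0181 0.0009 0.0652]
345 [0.0176 0.0009 0.0602]
foot edge z 0.15592144853683834 [0.0136 0.0009 0.1016] centre x -0.0084
foot edge z 0.14992144853683834 [0.0113 0.0009 0.1076] centre x -0.0107
```

play_rows(
  targets=[
    [0.03, -0.313, 0.0, 0, 0, 0, 0],
    [0.03, -0.313, 0.0, 0, 0, 0, 0],
    [0.03, -0.313, 0.0, 0, 0, 0, 0],
    [0.03, -0.313, 0.0, 0, 0, 0, 0],
    [0.03, -0.313, 0.0, 0, 0, 0, 0],
    [0.03, -0.313, 0.0, 0, 0, 0, 0],
    [0.03, -0.313, 0.0, 0, 0, 0, 0],
    [0.03, -0.313, 0.0, 0, 0, 0, 0],
    [0.03, -0.313, 0.0, 0, 0, 0, 0],
    [0.03, -0.313, 0.0, 0, 0, 0, 0],
  ],
)

```text
clock: 4.58
eef_pos: [0.423, -0.3131, 0.2552]
ee_rot: [180.0, -0.2, 158.8]
contact_force: [0.0, 1.3, -2.0]
grip_width: 0.0368
grip_force: 59.9
```

```bash
python3 -c "
from h import *
import pickle
s=sense();print(s['eef_pos'],s['ee_rot'],s['contact_force'],s['grip_width'])
c=camera('wrist');pickle.dump(c,open('w4.pkl','wb'));save(c,'w4.png',s=1.5)
c=camera('top');pickle.dump(c,open('t4.pkl','wb'))
c=camera('scene');pickle.dump(c,open('s4.pkl','wb'))"
```

```text
[ 0.42304562 -0.31310004  0.25522188] [179.97834681  -0.21817344 158.80752197] [ 0.04205917  1.28400238 -1.98475091] 0.03676444239502103
```

View pics/w4.png

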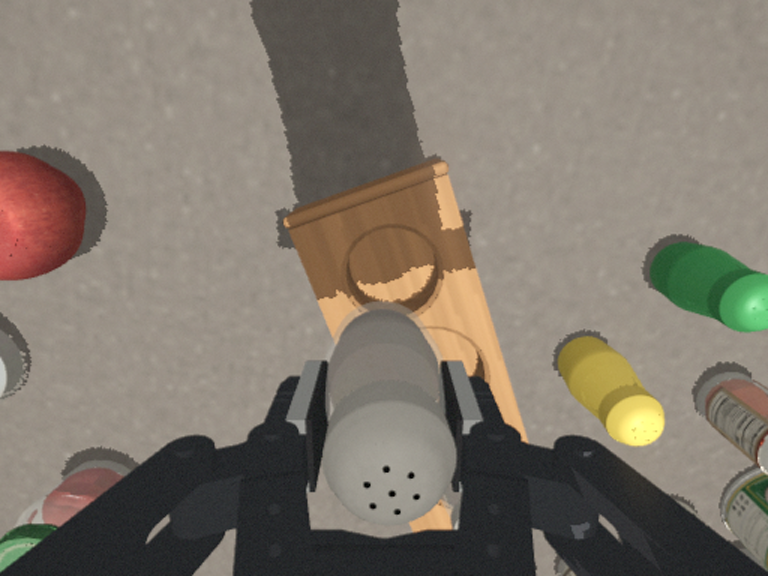

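The well's mouth ellipse is visible, centre (394,269), spanning columns 347–441; the held shaker's foot is at (382,308).

```bash
python3 -c "
from h import *
import pickle
c=pickle.load(open('w4.pkl','rb'));k=1/1.5
s=sense();r=R.from_euler('xyz',s['ee_rot'],degrees=True);L=lambda p:r.inv().apply(p-s['eef_pos']).round(4)
for u,v in((347,269),(441,269),(394,225),(394,315),(394,269)):p=atz(c,u*k,v*k,.042);print('well',p.round(4),L(p))
print('stand top depth z',pt(c,320*k,280*k),pt(c,460*k,290*k))
# vertical bias: green/yellow look-alike near foot edge vs dome
print('yellow dome',pt(c,635*k,419*k),'foot edge',atz(c,580*k,334*k,0))
T=pickle.load(open('t4.pkl','rb'));S=pickle.load(open('s4.pkl','rb'))
a=cv2.resize(S['pixels'][150:300,210:390],None,fx=4,fy=4)[:, :400*2];cv2.imwrite('pics/s4.png',a[:600,:,::-1])
"
```

```text
well [ 0.4129 -0.3329  0.042 ] [ 0.0036 -0.0262  0.2142]
well [ 0.4339 -0.2788  0.042 ] [0.0031 0.0318 0.2143]
well [ 0.3979 -0.2961  0.042 ] [0.0306 0.0028 0.2143]
well [ 0.4517 -0.3166  0.042 ] [-0.0269  0.0028  0.2142]
well [ 0.4234 -0.3059  0.042 ] [0.0033 0.0028 0.2142]
stand top depth z [ 0.4132446  -0.35111274  0.04245932] [ 0.4508912  -0.27223005  0.04238036]
yellow dome [ 0.54440496 -0.2053145   0.08833653] foot edge [ 0.53053668 -0.19849272  0.        ]
```

View pics/s4.png

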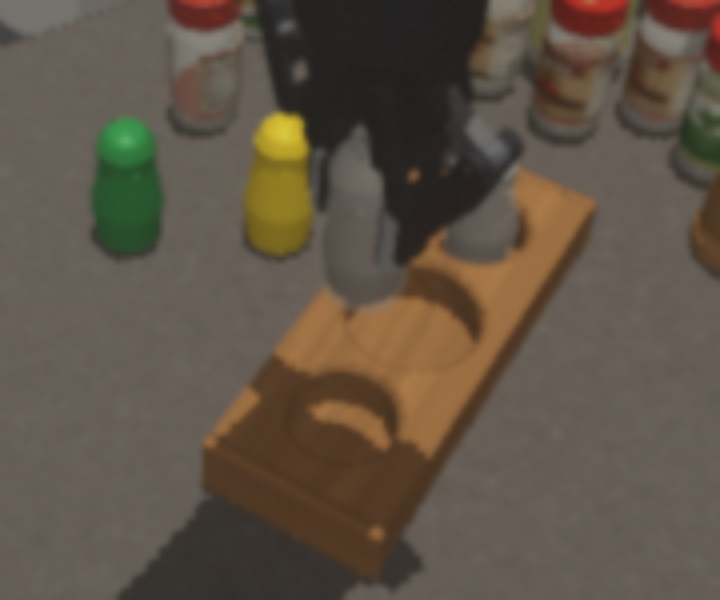

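The scene crop shows the held shaker leaning, neck at (350,165) and foot at (362,285), with the foot off towards tool −x. The wrist numbers say the same, about 5–6°. I'll turn the tool 5° about y to upright it, come lower over the well and look.

play_rows(
  targets=[
    [0.001, 0.001, 0.02, 0, 2, 0, 0],
    [0.001, 0.001, 0.04, 0, 4, 0, 0],
    [0.001, 0.001, 0.06, 0, 5, 0, 0],
    [0.001, 0.001, 0.08, 0, 5, 0, 0],
    [0.001, 0.001, 0.08, 0, 5, 0, 0],
    [0.001, 0.001, 0.08, 0, 5, 0, 0],
    [0.001, 0.001, 0.08, 0, 5, 0, 0],
  ],
)

```text
clock: 5.32
eef_pos: [0.4253, -0.3099, 0.1777]
ee_rot: [180.0, -4.9, 159.1]
contact_force: [-0.6, 0.4, -1.3]
grip_width: 0.0364
grip_force: 60.0
```

```bash
python3 -c "
from h import *
import pickle
s=sense();print(s['eef_pos'],s['ee_rot'],s['contact_force'],s['grip_width'])
c=camera('wrist');pickle.dump(c,open('w5.pkl','wb'))
S=camera('scene');pickle.dump(S,open('s5.pkl','wb'))
a=cv2.resize(S['pixels'][170:290,240:360],(400,400),interpolation=2)
b=cv2.resize(c['pixels'][120:360,156:356],None,fx=2,fy=2,interpolation=2)
im=np.zeros((480,800,3),np.uint8);im[:400,:400]=a;im[:,400:]=b;cv2.imwrite('pics/c5.png',im[:,:,::-1])"
```

```text
[ 0.42533142 -0.30990633  0.17767372] [179.97541543  -4.94936867 159.14325404] [-0.56052541  0.37971731 -1.31481742] 0.03643252005074881
```

View pics/c5.png

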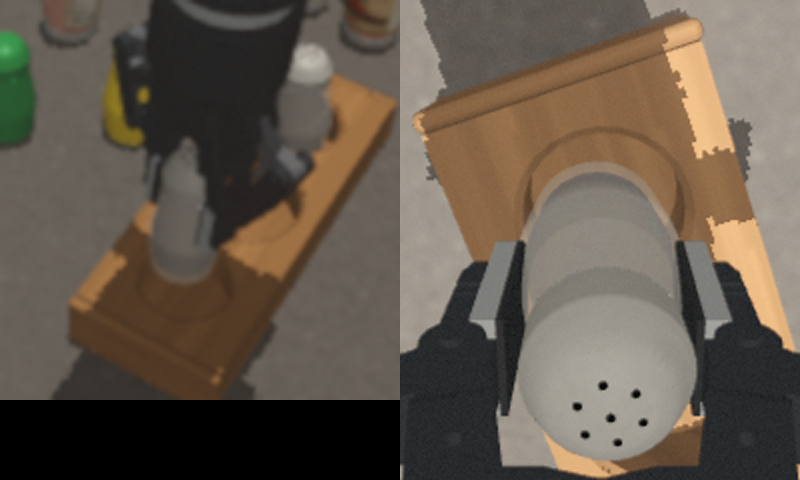

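The shaker now looks upright (scene: dome (185,150), foot (182,270)). In the wrist crop the near rim of the well is at (605,127) and the near edge of the foot at (600,163).

```bash
python3 -c "
from h import *
import pickle
c=pickle.load(open('w5.pkl','rb'));S=pickle.load(open('s5.pkl','rb'))
u=np.array([-.934,.358,0])
P=lambda x,y:((x-400)/2+156,y/2+120)
Q=lambda x,y:(x*.3+240,y*.3+170)
print('dome',pt(c,*P(610,418)))
for z in(.066,.070,.074):e=atz(c,*P(600,163),z);print('foot',z,e-.022*u)
e=atz(c,*P(605,127),.042);print('well centre',e-.029*u)
print('well L/R',atz(c,*P(516,205),.042),atz(c,*P(692,205),.042))
print('scene: foot front',atz(S,*Q(182,284),.068),'well',atz(S,*Q(185,284),.042),'well near rim',atz(S,*Q(180,321),.042),'L/R',atz(S,*Q(136,284),.042),atz(S,*Q(232,288),.042))
print(S['T'][:3,2])
"
```

```text
dome [ 0.42352184 -0.30685661  0.15857001]
foot 0.066 [ 0.42328379 -0.30852517  0.066     ]
foot 0.07 [ 0.42232961 -0.30816628  0.07      ]
foot 0.074 [ 0.42137543 -0.30780738  0.074     ]
well centre [ 0.42432232 -0.30707783  0.042     ]
well L/R [ 0.41215182 -0.33574623  0.042     ] [ 0.43417403 -0.27806928  0.042     ]
scene: foot front [ 0.40374421 -0.31936058  0.068     ] well [ 0.42141966 -0.31396207  0.042     ] well near rim [ 0.39628278 -0.32367709  0.042     ] L/R [ 0.40592402 -0.28821686  0.042     ] [ 0.43363015 -0.33993283  0.042     ]
[ 0.59256066  0.3658803  -0.71763742]
```

Foot and well centres agree within about 2 mm and the shaker is upright. I'll lower it vertically, about 56 mm to the floor.

play_rows(
  targets=[
    [-0.001, 0, 0.012, 0, 0, 0, 0],
    [-0.002, 0, 0.024, 0, 0, 0, 0],
    [-0.003, 0, 0.034, 0, 0, 0, 0],
    [-0.0036, 0, 0.041, 0, 0, 0, 0],
    [-0.0042, 0, 0.048, 0, 0, 0, 0],
    [-0.0045, 0, 0.052, 0, 0, 0, 0],
    [-0.0045, 0, 0.052, 0, 0, 0, 0],
  ],
)

```text
clock: 6.0
eef_pos: [0.4244, -0.3106, 0.1242]
ee_rot: [180.0, -5.0, 159.0]
contact_force: [-0.1, -0.1, -1.6]
grip_width: 0.0367
grip_force: 60.0
```

play_rows(
  targets=[
    [0, 0, 0.001, 0, 0, 0, 0],
    [-0.0001, 0, 0.002, 0, 0, 0, 0],
    [-0.0002, 0, 0.003, 0, 0, 0, 0],
    [-0.0002, 0, 0.003, 0, 0, 0, 0],
  ],
)

```text
clock: 6.33
eef_pos: [0.4245, -0.3107, 0.122]
ee_rot: [-180.0, -5.0, 159.0]
contact_force: [0.3, -0.4, 1.0]
grip_width: 0.0367
grip_force: 60.2
```

play_rows(
  targets=[
    [-0.0001, 0, 0.0007, 0, 0, 0, 0],
    [-0.0001, 0, 0.0014, 0, 0, 0, 0],
    [-0.0001, 0, 0.0014, 0, 0, 0, 0],
  ],
)

```text
clock: 6.58
eef_pos: [0.4244, -0.3107, 0.1217]
ee_rot: [-180.0, -5.0, 159.0]
contact_force: [-2.3, 0.5, 11.7]
grip_width: 0.0367
grip_force: 61.9
```

The foot is on the well floor (12 N). Now release, let the shaker settle, and retreat straight up.

play_rows(
  targets=[
    [0, 0, 0, 0, 0, 0, 50],
    [0, 0, 0, 0, 0, 0, 60],
    [0, 0, 0, 0, 0, 0, 80],
    [0, 0, 0, 0, 0, 0, 90],
    [0, 0, 0, 0, 0, 0, 90],
    [0, 0, 0, 0, 0, 0, 90],
  ],
)

```text
clock: 7.08
eef_pos: [0.4244, -0.3106, 0.1202]
ee_rot: [180.0, -5.0, 159.0]
contact_force: [0.3, 0.1, -0.7]
grip_width: 0.0767
grip_force: 0.0
```

play_rows(
  targets=[
    [0.001, 0, -0.01, 0, 0, 0, 90],
    [0.0026, 0, -0.03, 0, 0, 0, 90],
    [0.0053, 0, -0.06, 0, 0, 0, 90],
    [0.0087, 0, -0.1, 0, 0, 0, 90],
    [0.012, 0, -0.14, 0, 0, 0, 90],
    [0.015, 0, -0.17, 0, 0, 0, 90],
    [0.015, 0, -0.17, 0, 0, 0, 90],
    [0.015, 0, -0.17, 0, 0, 0, 90],
  ],
)

```text
clock: 7.75
eef_pos: [0.4249, -0.3109, 0.2934]
ee_rot: [-179.9, -4.7, 159.0]
contact_force: [0.6, -0.1, -0.6]
grip_width: 0.0769
grip_force: 0.0
```

```bash
python3 -c "
from h import *
s=sense();print(s['eef_pos'],s['contact_force'],s['clock'])
c=camera('wrist');S=camera('scene')
import pickle;pickle.dump((c,S),open('f.pkl','wb'))
a=cv2.resize(S['pixels'][130:290,240:400],(400,400),interpolation=2)
b=cv2.resize(c['pixels'][:,56:456],(400,384),interpolation=2)
im=np.zeros((400,800,3),np.uint8);im[:,:400]=a;im[:384,400:]=b;cv2.imwrite('pics/fin.png',im[:,:,::-1])"
```

```text
[ 0.42485353 -0.3109477   0.29344573] [ 0.61311469 -0.14340624 -0.55054647] 7.75
```

View pics/fin.png

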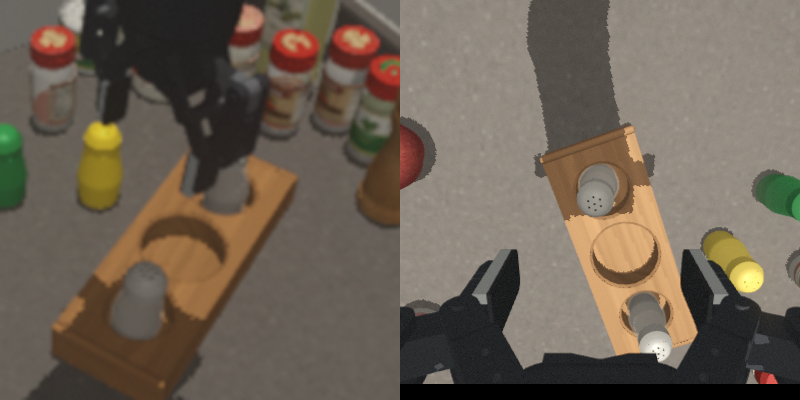

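The wrist crop shows both shakers in their wells. In the scene crop the placed one looks slightly leaning (dome (150,272), body bottom (138,330)), so I'll check by depth over time.

```bash
cat > chk.py <<'E'
from h import *
S=camera('scene');c=camera('wrist')
def cloud(c):
    v,u=np.mgrid[:384,:512];d=c['range_z'];X=np.stack([(u-c['cx'])/c['fx']*d,(v-c['cy'])/c['fy']*d,d,np.ones_like(d)],-1)@c['T'].T
    return X[...,:3][d>0]
for n,cc in(('scene',S),('wrist',c)):
  X=cloud(cc)
  for w,ctr in(('placed',(.424,-.309)),('twin',(.581,-.314))):
    m=X[(np.hypot(X[:,0]-ctr[0],X[:,1]-ctr[1])<.034)&(X[:,2]>.046)&(X[:,2]<.125)]
    if len(m)<20: print(n,w,len(m));continue
    print(n,w,'zmax',m[:,2].max().round(4))
    for z in(.05,.06,.07,.08,.09,.096,.1):
      q=m[abs(m[:,2]-z)<.004]
      if len(q)>5:
        # circle fit
        A=np.c_[2*q[:,:2],np.ones(len(q))];s=np.linalg.lstsq(A,(q[:,:2]**2).sum(1),rcond=None)[0]
        print('  z',z,len(q),'c',s[:2].round(4),'r',np.sqrt(s[2]+s[0]**2+s[1]**2).round(4))
print(sense()['clock'])
E
python3 chk.py
```

```text
scene placed zmax 0.1033
  z 0.05 67 c [ 0.4184 -0.3142] r 0.0202
  z 0.06 63 c [ 0.4187 -0.3149] r 0.0185
  z 0.07 55 c [ 0.4195 -0.3155] r 0.017
  z 0.08 40 c [ 0.4203 -0.3165] r 0.0166
  z 0.09 66 c [ 0.4202 -0.3173] r 0.0158
  z 0.096 117 c [ 0.4191 -0.3172] r 0.0124
  z 0.1 131 c [ 0.419  -0.3179] r 0.0094
scene twin zmax 0.0893
  z 0.05 51 c [ 0.5829 -0.319 ] r 0.0183
  z 0.06 41 c [ 0.5845 -0.3175] r 0.0179
  z 0.07 36 c [ 0.5833 -0.3183] r 0.0149
  z 0.08 21 c [ 0.5841 -0.3177] r 0.0142
wrist placed zmax 0.1033
  z 0.05 145 c [ 0.4184 -0.3105] r 0.0207
  z 0.06 149 c [ 0.4189 -0.3112] r 0.019
  z 0.07 149 c [ 0.4194 -0.3121] r 0.0173
  z 0.08 54 c [ 0.4203 -0.3132] r 0.0167
  z 0.09 215 c [ 0.4204 -0.3137] r 0.0162
  z 0.096 583 c [ 0.4199 -0.3134] r 0.0134
  z 0.1 798 c [ 0.4201 -0.3134] r 0.01
wrist twin zmax 0.1025
  z 0.05 213 c [ 0.5847 -0.3142] r 0.0205
  z 0.06 213 c [ 0.5848 -0.3137] r 0.0187
  z 0.07 204 c [ 0.5853 -0.3132] r 0.0171
  z 0.08 141 c [ 0.5858 -0.3124] r 0.0168
  z 0.09 273 c [ 0.5852 -0.312 ] r 0.0157
  z 0.096 396 c [ 0.5833 -0.3116] r 0.0117
  z 0.1 334 c [ 0.5828 -0.3104] r 0.0087
7.95
```

play_rows(
  targets=[
    [0, 0, 0, 0, 0, 0, 90],
    [0, 0, 0, 0, 0, 0, 90],
    [0, 0, 0, 0, 0, 0, 90],
    [0, 0, 0, 0, 0, 0, 90],
    [0, 0, 0, 0, 0, 0, 90],
    [0, 0, 0, 0, 0, 0, 90],
    [0, 0, 0, 0, 0, 0, 90],
    [0, 0, 0, 0, 0, 0, 90],
    [0, 0, 0, 0, 0, 0, 90],
    [0, 0, 0, 0, 0, 0, 90],
  ],
)

```text
clock: 8.78
eef_pos: [0.4243, -0.3106, 0.291]
ee_rot: [180.0, -5.0, 159.0]
contact_force: [0.1, 0.0, -0.8]
grip_width: 0.0766
grip_force: 0.0
```

```bash
python3 chk.py
python3 - <<'E'
from h import *
import pickle
from chk import cloud
S=pickle.load(open('d.pkl','rb'))
for n in('scene','top'):
  X=cloud(S[n])
  for w,ctr in(('loose',(.566,-.032)),('yellow',(.552,-.203)),('green',(.501,-.128)),('twin',(.583,-.314))):
    print(n,w)
    for z in(.055,.07,.085):
      q=X[(np.hypot(X[:,0]-ctr[0],X[:,1]-ctr[1])<.034)&(abs(X[:,2]-z)<.005)]
      if len(q)>5:
        A=np.c_[2*q[:,:2],np.ones(len(q))];s=np.linalg.lstsq(A,(q[:,:2]**2).sum(1),rcond=None)[0];print('  ',z,s[:2].round(4))
E
```

```text
scene placed zmax 0.1027
  z 0.05 60 c [ 0.4185 -0.314 ] r 0.0203
  z 0.06 59 c [ 0.4192 -0.3147] r 0.0188
  z 0.07 56 c [ 0.4193 -0.3155] r 0.017
  z 0.08 34 c [ 0.4203 -0.3168] r 0.0164
  z 0.09 65 c [ 0.4208 -0.3172] r 0.0162
  z 0.096 115 c [ 0.419  -0.3173] r 0.0123
  z 0.1 133 c [ 0.4191 -0.318 ] r 0.0096
scene twin zmax 0.0908
  z 0.05 47 c [ 0.5832 -0.319 ] r 0.0185
  z 0.06 45 c [ 0.5838 -0.3183] r 0.0171
  z 0.07 33 c [ 0.585  -0.3174] r 0.0162
  z 0.08 24 c [ 0.5843 -0.3172] r 0.0149
  z 0.09 9 c [ 0.5803 -0.326 ] r 0.0065
wrist placed zmax 0.104
  z 0.05 141 c [ 0.4183 -0.3105] r 0.0206
  z 0.06 155 c [ 0.4187 -0.3111] r 0.0189
  z 0.07 142 c [ 0.4193 -0.3121] r 0.0173
  z 0.08 57 c [ 0.4204 -0.3133] r 0.0169
  z 0.09 215 c [ 0.4204 -0.3137] r 0.0163
  z 0.096 604 c [ 0.4199 -0.3132] r 0.0132
  z 0.1 781 c [ 0.42   -0.3135] r 0.0099
wrist twin zmax 0.1022
  z 0.05 212 c [ 0.5844 -0.3141] r 0.0204
  z 0.06 213 c [ 0.5849 -0.3136] r 0.0188
  z 0.07 208 c [ 0.5853 -0.3132] r 0.0172
  z 0.08 139 c [ 0.5855 -0.3126] r 0.0165
  z 0.09 268 c [ 0.5852 -0.3121] r 0.0158
  z 0.096 
[... 1263 characters left out ...]
cene loose
   0.055 [ 0.5657 -0.0345]
   0.07 [ 0.5639 -0.0351]
   0.085 [ 0.5637 -0.0351]
scene yellow
   0.055 [ 0.5514 -0.2063]
   0.07 [ 0.5517 -0.2064]
   0.085 [ 0.5498 -0.2075]
scene green
   0.055 [ 0.5034 -0.1293]
   0.07 [ 0.5023 -0.1308]
   0.085 [ 0.5014 -0.1316]
scene twin
   0.055 [ 0.5849 -0.3174]
   0.07 [ 0.585  -0.3168]
   0.085 [ 0.5853 -0.316 ]
top loose
   0.055 [ 0.5683 -0.031 ]
   0.07 [ 0.5684 -0.03  ]
   0.085 [ 0.5676 -0.0308]
top yellow
   0.055 [ 0.5535 -0.2032]
   0.07 [ 0.5544 -0.2034]
   0.085 [ 0.5539 -0.2033]
top green
   0.055 [ 0.506  -0.1263]
   0.085 [ 0.5043 -0.1272]
top twin
   0.055 [ 0.5866 -0.3148]
   0.07 [ 0.5871 -0.3141]
   0.085 [ 0.5874 -0.3133]
```

It's at rest, but leans about 5° with its foot against the well's wall (the twin leans about 3°). There's plenty of time, so I'll regrip with the fingers closing along the lean, tool vertical, and reseat it centred.

```bash
python3 -c "
from h import *
s=sense();print(s['q'],s['ee_rot'])
r=R.from_euler('xyz',s['ee_rot'],degrees=True);t=R.from_euler('xyz',[180,0,213.5],degrees=True)
print((r.inv()*t).as_rotvec(degrees=True),rel([.419,-.312,.26]))"
```

```text
[ 43.90740897  35.65725814 -21.61584892 103.72274447  17.07184157
  48.9638295   82.58917189] [179.99658902  -4.99966019 159.04223468]
[  2.37910854  -4.61577212 -54.4222797 ] [ 0.0017 -0.0032  0.0313]
```

play_rows(
  targets=[
    [0.0017, -0.003, 0.03, 2.4, -4.6, -54.4, 95],
    [0.0017, -0.003, 0.03, 2.4, -4.6, -54.4, 95],
    [0.0017, -0.003, 0.03, 2.4, -4.6, -54.4, 95],
    [0.0017, -0.003, 0.03, 2.4, -4.6, -54.4, 95],
    [0.0017, -0.003, 0.03, 2.4, -4.6, -54.4, 95],
    [0.0017, -0.003, 0.03, 2.4, -4.6, -54.4, 95],
    [0.0017, -0.003, 0.03, 2.4, -4.6, -54.4, 95],
    [0.0017, -0.003, 0.03, 2.4, -4.6, -54.4, 95],
    [0.0017, -0.003, 0.03, 2.4, -4.6, -54.4, 95],
    [0.0017, -0.003, 0.03, 2.4, -4.6, -54.4, 95],
  ],
)

```text
clock: 9.82
eef_pos: [0.419, -0.312, 0.2612]
ee_rot: [180.0, -0.0, -146.7]
contact_force: [0.3, 0.2, 0.1]
grip_width: 0.0812
grip_force: 0.0
```

```bash
python3 chk.py; python3 -c "
from h import *
s=sense();print(s['eef_pos'],s['ee_rot'],s['q'][6]);print(rel([.419,-.312,.123]))"
```

```text
scene placed zmax 0.1033
  z 0.05 69 c [ 0.4185 -0.314 ] r 0.0202
  z 0.06 62 c [ 0.4189 -0.315 ] r 0.0186
  z 0.07 59 c [ 0.4193 -0.3156] r 0.017
  z 0.08 34 c [ 0.4206 -0.3167] r 0.0166
  z 0.09 67 c [ 0.4202 -0.3175] r 0.0159
  z 0.096 121 c [ 0.4188 -0.3177] r 0.0123
  z 0.1 132 c [ 0.4192 -0.3181] r 0.0096
scene twin zmax 0.0958
  z 0.05 57 c [ 0.5849 -0.3175] r 0.0203
  z 0.06 37 c [ 0.5848 -0.3175] r 0.0185
  z 0.07 17 c [ 0.5854 -0.3161] r 0.0174
  z 0.08 13 c [ 0.5858 -0.3157] r 0.0166
  z 0.09 16 c [ 0.5855 -0.3153] r 0.0162
  z 0.096 10 c [ 0.5834 -0.3281] r 0.0042
wrist placed zmax 0.1038
  z 0.05 172 c [ 0.4185 -0.3107] r 0.0205
  z 0.06 184 c [ 0.4192 -0.3114] r 0.0191
  z 0.07 181 c [ 0.4197 -0.3123] r 0.0173
  z 0.08 63 c [ 0.421  -0.3134] r 0.0172
  z 0.09 284 c [ 0.4206 -0.314 ] r 0.0162
  z 0.096 723 c [ 0.4201 -0.3139] r 0.0133
  z 0.1 981 c [ 0.4202 -0.3144] r 0.0099
wrist twin zmax 0.1019
  z 0.05 156 c [ 0.583  -0.3135] r 0.0186
  z 0.06 158 c [ 0.5841 -0.3134] r 0.0177
  z 0.07 157 c [ 0.5838 -0.3126] r 0.0154
  z 0.08 120 c [ 0.5845 -0.3122] r 0.0153
  z 0.09 213 c [ 0.584  -0.3114] r 0.0144
  z 0.096 326 c [ 0.581  -0.3101] r 0.0093
  z 0.1 234 c [ 0.5812 -0.3101] r 0.0077
9.9167
[ 0.41926049 -0.31191543  0.26130233] [-1.79984419e+02 -2.93974199e-02 -1.46638798e+02] 121.80222624521787
[2.000e-04 1.000e-04 1.383e-01]
```

play_rows(
  targets=[
    [0, 0, 0.035, 0, 0, 0, 95],
    [0, 0, 0.07, 0, 0, 0, 95],
    [0, 0, 0.1, 0, 0, 0, 95],
    [0, 0, 0.12, 0, 0, 0, 95],
    [0, 0, 0.132, 0, 0, 0, 95],
    [0, 0, 0.138, 0, 0, 0, 95],
    [0, 0, 0.138, 0, 0, 0, 95],
  ],
)

```text
clock: 10.5
eef_pos: [0.419, -0.3115, 0.1223]
ee_rot: [179.9, -0.1, -146.5]
contact_force: [-0.6, 0.4, 0.1]
grip_width: 0.0812
grip_force: 0.0
```

play_rows(
  targets=[
    [0, 0, 0, 0, 0, 0, 70],
    [0, 0, 0, 0, 0, 0, 55],
    [0, 0, 0, 0, 0, 0, 45],
    [0, 0, 0, 0, 0, 0, 0],
    [0, 0, 0, 0, 0, 0, 0],
    [0, 0, 0, 0, 0, 0, 0],
    [0, 0, 0, 0, 0, 0, 0],
    [0, 0, 0, 0, 0, 0, 0],
  ],
)

```text
clock: 11.17
eef_pos: [0.4195, -0.3121, 0.1246]
ee_rot: [-179.9, 0.0, -146.5]
contact_force: [-0.5, 0.2, 7.7]
grip_width: 0.036
grip_force: 57.4
```

```bash
python3 chk.py | grep -A8 placed; python3 -c "
from h import *
s=sense();print(s['eef_pos'],s['ee_rot'],s['contact_force'])"
```

```text
scene placed zmax 0.1248
  z 0.05 59 c [ 0.4192 -0.3148] r 0.0202
  z 0.06 73 c [ 0.4293 -0.3083] r 0.03
  z 0.07 79 c [ 0.4298 -0.3065] r 0.0301
  z 0.08 69 c [ 0.4246 -0.3096] r 0.0255
  z 0.09 94 c [ 0.4204 -0.3146] r 0.0193
  z 0.096 138 c [ 0.4131 -0.3149] r 0.015
  z 0.1 156 c [ 0.4107 -0.314 ] r 0.0156
scene twin zmax 0.1024
--
wrist placed zmax 0.125
  z 0.05 665 c [ 0.4193 -0.3113] r 0.0206
  z 0.06 1088 c [ 0.4263 -0.3078] r 0.0266
  z 0.07 1528 c [ 0.4265 -0.3082] r 0.026
  z 0.08 1347 c [ 0.4278 -0.3075] r 0.0278
  z 0.09 2530 c [ 0.4209 -0.3114] r 0.0197
  z 0.096 3637 c [ 0.4151 -0.3151] r 0.0147
  z 0.1 4696 c [ 0.41   -0.3184] r 0.0155
wrist twin 0
[ 0.41952843 -0.31214043  0.12461117] [-1.79880458e+02  1.83669603e-02 -1.46536602e+02] [-1.8405047   0.69812961  7.43118029]
```

play_rows(
  targets=[
    [0, 0, -0.004, 0, 0, 0, 0],
    [-0.001, 0, -0.008, 0, 0, 0, 0],
    [-0.003, 0, -0.008, 0, 0, 0, 0],
    [-0.005, 0, -0.008, 0, 0, 0, 0],
    [-0.005, 0, -0.008, 0, 0, 0, 0],
    [-0.005, 0, -0.008, 0, 0, 0, 0],
  ],
)

```text
clock: 11.77
eef_pos: [0.4234, -0.3089, 0.1311]
ee_rot: [180.0, -0.0, -146.5]
contact_force: [0.4, -0.0, -1.0]
grip_width: 0.0358
grip_force: 57.7
```

Run:
```python
from h import *
from scipy.optimize import least_squares
s=sense();print(s['eef_pos'],s['ee_rot'],s['contact_force'])
v,u=np.mgrid[:384,:512]
for n in('wrist','scene'):
  c=camera(n);d=c['range_z'];X=np.stack([(u-c['cx'])/c['fx']*d,(v-c['cy'])/c['fy']*d,d,np.ones_like(d)],-1)@c['T'].T
  X=X[...,:3][d>0]
  ax=np.array([-.834,-.552]);ay=np.array([-.552,.834]);D=X[:,:2]-[.4225,-.310]
  # keep off the pads: within 14 mm of the centre along y; report outline mid-points per height
  m=(abs(D@ay)<.016)&(abs(D@ax)<.03);print(n)
  for z in(.05,.055,.06,.07,.08,.09):
    q=X[m&(abs(X[:,2]-z)<.004)]
    if len(q)>8:
      g=least_squares(lambda p:np.hypot(q[:,0]-p[0],q[:,1]-p[1])-p[2],[.4225,-.31,.018],loss='soft_l1',f_scale=.0005).x;print(z,len(q),g.round(4))
```

```text
[ 0.42343664 -0.30894697  0.13110598] [ 1.79995909e+02 -1.84882010e-02 -1.46501873e+02] [ 0.43654231 -0.02749092 -1.01981189]
wrist
0.05 384 [ 0.423  -0.3079  0.0214]
0.055 510 [ 0.4231 -0.308   0.0208]
0.06 575 [ 0.4232 -0.3083  0.0199]
0.07 699 [ 0.4235 -0.3088  0.0183]
0.08 777 [ 0.4239 -0.3094  0.0168]
0.09 669 [ 0.4244 -0.31    0.017 ]
scene
0.05 43 [ 0.4231 -0.3109  0.0214]
0.055 43 [ 0.4234 -0.3107  0.0214]
0.06 48 [ 0.4239 -0.3111  0.0208]
0.07 51 [ 0.4226 -0.3126  0.0176]
0.08 45 [ 0.4243 -0.3124  0.0171]
0.09 36 [ 0.424  -0.3134  0.0169]
```

In hand it still leans about 3.7° along tool y, with both views agreeing. I'll take that out with a turn about tool x, then lower gently.

play_rows(
  targets=[
    [0, 0.003, 0, 2, 0, 0, 0],
    [-0.001, 0.0055, 0, 3.7, 0, 0, 0],
    [-0.001, 0.0055, 0.002, 3.7, 0, 0, 0],
    [-0.001, 0.0055, 0.004, 3.7, 0, 0, 0],
    [-0.001, 0.0055, 0.005, 3.7, 0, 0, 0],
    [-0.001, 0.0055, 0.006, 3.7, 0, 0, 0],
    [-0.001, 0.0055, 0.006, 3.7, 0, 0, 0],
  ],
)

```text
clock: 12.45
eef_pos: [0.4211, -0.3044, 0.1249]
ee_rot: [-176.3, -0.0, -146.6]
contact_force: [-0.1, 0.5, -1.1]
grip_width: 0.0358
grip_force: 57.8
```

play_rows(
  targets=[
    [0, 0, 0.0007, 0, 0, 0, 0],
    [0, 0.0001, 0.0014, 0, 0, 0, 0],
    [0, 0.0001, 0.0014, 0, 0, 0, 0],
  ],
)

```text
clock: 12.7
eef_pos: [0.4212, -0.3043, 0.1243]
ee_rot: [-176.2, -0.0, -146.5]
contact_force: [-0.2, 0.5, 2.5]
grip_width: 0.0361
grip_force: 58.9
```

Run:
```python
from h import *
from scipy.optimize import least_squares
v,u=np.mgrid[:384,:512]
for n in('wrist','scene'):
  c=camera(n);d=c['range_z'];X=np.stack([(u-c['cx'])/c['fx']*d,(v-c['cy'])/c['fy']*d,d,np.ones_like(d)],-1)@c['T'].T
  X=X[...,:3][d>0]
  ax=np.array([-.834,-.552]);ay=np.array([-.552,.834]);D=X[:,:2]-[.4225,-.309]
  m=(abs(D@ay)<.016)&(abs(D@ax)<.03);print(n,X[m&(X[:,2]<.12)][:,2].max())
  for z in(.05,.055,.06,.07,.08,.09):
    q=X[m&(abs(X[:,2]-z)<.004)]
    if len(q)>8:
      g=least_squares(lambda p:np.hypot(q[:,0]-p[0],q[:,1]-p[1])-p[2],[.4225,-.31,.018],loss='soft_l1',f_scale=.0005).x;print(z,len(q),g.round(4))
```

```text
wrist 0.11998512547280964
0.05 548 [ 0.4233 -0.308   0.0202]
0.055 607 [ 0.4235 -0.3079  0.0195]
0.06 663 [ 0.4236 -0.3078  0.0188]
0.07 778 [ 0.4235 -0.3078  0.0171]
0.08 553 [ 0.4239 -0.3075  0.0171]
0.09 1507 [ 0.4236 -0.3078  0.0165]
scene 0.11982673423653711
0.05 47 [ 0.422  -0.3116  0.019 ]
0.055 44 [ 0.4227 -0.3114  0.0187]
0.06 42 [ 0.4224 -0.3111  0.0179]
0.07 55 [ 0.4244 -0.3109  0.0178]
0.08 32 [ 0.4241 -0.3105  0.0172]
0.09 57 [ 0.4226 -0.3111  0.0158]
```

Upright to under 1° and centred. Release gently, then go straight up.

play_rows(
  targets=[
    [0, 0, 0, 0, 0, 0, 44],
    [0, 0, 0, 0, 0, 0, 47],
    [0, 0, 0, 0, 0, 0, 52],
    [0, 0, 0, 0, 0, 0, 60],
    [0, 0, 0, 0, 0, 0, 75],
    [0, 0, 0, 0, 0, 0, 90],
    [0, 0, 0, 0, 0, 0, 90],
    [0, 0, 0, 0, 0, 0, 90],
  ],
)

```text
clock: 13.47
eef_pos: [0.4211, -0.304, 0.1238]
ee_rot: [-176.3, -0.0, -146.5]
contact_force: [0.2, -1.4, -0.3]
grip_width: 0.077
grip_force: 0.0
```

play_rows(
  targets=[
    [0, -0.0006, -0.01, 0, 0, 0, 90],
    [0, -0.002, -0.03, 0, 0, 0, 90],
    [0, -0.004, -0.06, 0, 0, 0, 90],
    [0, -0.0065, -0.1, 0, 0, 0, 90],
    [0, -0.009, -0.14, 0, 0, 0, 90],
    [0, -0.011, -0.17, 0, 0, 0, 90],
    [0, -0.011, -0.17, 0, 0, 0, 90],
    [0, -0.011, -0.17, 0, 0, 0, 90],
    [0, -0.011, -0.17, 0, 0, 0, 90],
    [0, -0.011, -0.17, 0, 0, 0, 90],
  ],
)

```text
clock: 14.3
eef_pos: [0.4202, -0.3038, 0.293]
ee_rot: [-176.4, -0.1, -146.5]
contact_force: [-0.2, 0.3, 1.5]
grip_width: 0.0765
grip_force: 0.0
```

```bash
python3 chk.py; python3 -c "
from h import *
s=sense();print(s['eef_pos'],s['contact_force'])"
```

```text
scene placed zmax 0.1035
  z 0.05 65 c [ 0.4231 -0.3093] r 0.0202
  z 0.06 59 c [ 0.4231 -0.309 ] r 0.0186
  z 0.07 54 c [ 0.423  -0.3086] r 0.017
  z 0.08 38 c [ 0.4231 -0.3078] r 0.0166
  z 0.09 75 c [ 0.4222 -0.3076] r 0.0156
  z 0.096 123 c [ 0.4213 -0.3082] r 0.0117
  z 0.1 120 c [ 0.4218 -0.3078] r 0.0094
scene twin zmax 0.1024
  z 0.05 59 c [ 0.5847 -0.3175] r 0.0201
  z 0.06 59 c [ 0.5848 -0.3174] r 0.0183
  z 0.07 51 c [ 0.5852 -0.3169] r 0.0167
  z 0.08 34 c [ 0.5861 -0.3161] r 0.0166
  z 0.09 50 c [ 0.5843 -0.3168] r 0.0146
  z 0.096 61 c [ 0.5826 -0.3191] r 0.01
  z 0.1 57 c [ 0.5836 -0.3182] r 0.0082
wrist placed zmax 0.1037
  z 0.05 141 c [ 0.4234 -0.3061] r 0.0207
  z 0.06 144 c [ 0.4233 -0.3056] r 0.019
  z 0.07 134 c [ 0.4231 -0.3051] r 0.0173
  z 0.08 48 c [ 0.4231 -0.3044] r 0.0169
  z 0.09 254 c [ 0.4227 -0.3044] r 0.0161
  z 0.096 649 c [ 0.4224 -0.3048] r 0.0127
  z 0.1 761 c [ 0.4223 -0.3045] r 0.0098
wrist twin zmax 0.1026
  z 0.05 174 c [ 0.5843 -0.3143] r 0.02
  z 0.06 159 c [ 0.5846 -0.3138] r 0.0183
  z 0.07 143 c [ 0.5843 -0.3131] r 0.0161
  z 0.08 93 c [ 0.5851 -0.3124] r 0.0159
  z 0.09 163 c [ 0.5837 -0.3114] r 0.0142
  z 0.096 295 c [ 0.5831 -0.3105] r 0.0107
  z 0.1 333 c [ 0.5837 -0.3097] r 0.0083
14.4
[ 0.42048774 -0.30365503  0.29289918] [ 0.55319767  0.73541221 -0.25147154]
```

The shaker is seated, leaning under 3° like its twin, at full depth (top 0.103 against the twin's 0.102), and the arm is clear.

```bash
python3 -c "
from plant import *
print(close_job())"
```

```text
the job is handed in; nothing more can be done
None
```

The loose shaker stands in the empty end well, lowered in rather than dropped and leaning under 3° by the last camera check; its twin is still in its own well, and the job was handed in at 14.4 s.

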